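Feed a slide tray past the spring gate of a slide imager

ROBOT

A 6-joint arm with a two-finger parallel gripper is mounted at the origin on a cart in front of the work surface, level with it; the furniture and walls round the work are solid. World frame = base frame: x ahead of the robot, y to its left, z up, the work surface at z = 0. Lengths are in m, angles in degrees, forces in N, time in s.
With the tool pointing down it reaches from about 0.4 to 0.825 m from the base axis. Payload 7 kg.
Tool frame: the origin (TCP) lies on the centre line of the jaws, within the pads' length; the fingertips stand 8 mm ahead of it and the grasp point (between the pads) lies 11 mm behind it; z points along the fingers, y is the line along which they close (so a half turn about z gives the same grasp; the last joint's range is limited). The gripper opens to 88 mm and grips with 3 to 60 N. Pads are 19 mm wide; open, the fingers measure 130 mm over their backs; the gripper's body (78 mm by 193 mm) begins 47 mm behind the grasp point.
Start: joints at [-57.806, 20.546, 0.682, 0, -70.136, -16.507], TCP at [0.182, -0.65, 0.235] pointing down, gripper open.
Joint ranges: [-176.03, 176.03], [-82.01, 121.73], [-58.28, 71.71], [-173.87, 95.51], [-174.79, -0.11], [-173.66, 173.66]. Speed limits (degrees/s): [136.94, 136.94, 172.46, 180, 180, 180].

INTERFACE

Orientations are given as [roll, pitch, yaw] about the fixed x, y, z axes, in that order (R = Rz(yaw) Ry(pitch) Rx(roll)).
In Python, from plant import ctrl, vision gives the robot as it stands. The module is installed in compiled form; this text tells all that it offers.
- The arm moves only by the tool move_arm, never from a script. Its argument "moves" is one flat list of numbers, 7 for each row, row after row: the finger opening in cm, from 0 to 8.76, then the shift along the tool's x, y, z in cm, then the turn, a rotation vector about the tool's x, y, z in rad. A call has 1 to 8 rows; each row shifts and turns the commanded pose from where the row before left it, along the tool's axes as they then stand; what a row does not reach is not made up. A row lasts 1/10 s, in which the tool goes at most 50 mm and 8.59 degrees, less where a joint would pass 70% of its speed; a pose out of reach is approached as far as the arm can. A call with a gripper value outside its range is refused whole. The fingers move at their own pace and stop on an object; the grip force is fixed at half the most. Time passes only in rows, so rows that do not move let the fingers close. It gives the time, the measured TCP pose, the force, the opening and the grip force at its end, in the units of the state.
- ctrl.get_obs(): the state, without advancing time (a new reading comes with each control period).
- vision.snapshot(name): name is "scene" or "top"; returns (picture, depth): 400x640x3 uint8, red, green, blue; 400x640 float32, m along the optical axis (not along the pixel's ray), 0 where there is no reading.
- vision.camera_model(name): a dict with "vertical_fov" (degrees; the focal length in pixels is half the picture's height over the tangent of half this angle, whatever the lens; pixels are square), "cx", "cy" (the principal point, pixels), "cam_to_world" (4x4, takes a point from camera to world coordinates). Camera axes: x right, y down, z forward; pixel columns grow to the right and rows downward; lengths in m; the calibration is good to about 2 mm. A picture is of the moment at which its call begins. camera_model takes no time and is no camera call.
- ctrl.close_job(): hands the job in; it is judged then, once.
The state is a dict: "clock": time; "joint_pos": joint angles; "qvel": joint speeds; "tau": joint torques, N m; "tool_pos": TCP position; "orientation": TCP orientation; "force": force on the tool from outside, world axes, zero at the start; "moment": the same for the moment, N m; "opening": finger opening in m; "gripper_force": force on a finger pad.
Only numpy, scipy, OpenCV 4.12 (cv2) and the standard library are available. Lean on these libraries where they do the work, as an engineer would, in place of code of your own. Each camera call takes 0.05 s, during which the arm holds its last target. There are 200 camera calls.

TASK

Load the slide tray into the slide imager: press the long bar beside the loading lane down with one fingertip to lift the spring gate, and keep it pressed while another finger pushes the tray by its upright finger tab all the way in to the end stop. Then let the bar go so that the gate drops shut behind the slides, and move clear. Only push; do not lift or carry the tray, never let the gate come down on the slides, and leave the other things on the bench where they are.

Things in the scene. Friction and masses are not known exactly. Their poses are not given: they have to be found in the camera images.
- imager: Fixed slide imager on an aluminium bed. Origin: underside of the bed (on the bench), lane's centre line, plane of the gate. x along the lane into the imager, y left across it, z up. Bed x = -215 to 108, y = -106 to 66 mm; its top, the lane floor, is z = 10. White and grey housing x = 5 to 108, y = -69 to 69, 86 mm high; a camera barrel on it reaches 125 mm.
- port (a point): Point on the lane floor (10 mm above the bench) below the gate. The lane, 65 mm wide, lies between two low steel rails (imager y = +-32.5 to +-37.5, top 24 mm above the bench) and leads into the open port of the housing, roof at z = 53; the end stop is inside at imager x = 88 mm.
- shaft_mid (a point): Middle of the gate's shaft, on its axis (30 mm above the bench). The shaft, 8 mm thick, lies along the right of the lane at imager y = -44 mm, from x = -212 to 8, in two bearing blocks 40 mm high at x = -207 to -195 and x = -19 to -8 (y = -53 to -38). Fingers must straddle it.
- gate (a joint): Gate angle, rad: 0 = shut, 0.6 = fully open (stop). Blade, shaft and press bar are one rigid part; pressing the bar down lifts the blade. A spring shuts it: about 2 N at the bar's middle to start, 5 N at 0.5. The steel blade, 4 mm thick, crosses the lane at imager x = 0, hangs to z = 18 mm when shut and clears the tray from 0.36 rad on; raised, it stands up to 85 mm high.
- bar_mid (a point): Middle of the rubber-topped face of the press bar; moves with the gate. The bar is a strip 176 mm long (imager x = -198 to -22; this point -110), 28 mm wide, its middle line 36 mm outside the shaft (imager y about -79). This point is 44 mm above the bench at rest, 26 mm with the gate at 0.5 rad, 23 mm at 0.6. A fingertip may press anywhere on it and slide along it.
- tray: Loose dark metal tray, 130x62 mm, 0.16 kg, with two glass slides, in the lane before the gate. Origin: underside, middle of its length; x is the way it goes in. Slide section x = -15 to 65 mm, 18 high; flat tail 4 mm thick; at the rear an upright finger tab, x = -65 to -60, 44 wide, 46 high. At the end stop its origin is at imager x = 23 and the shut gate hangs between slides and tab.
- vial_06: Bystander: capped vial 27 mm wide, 61 mm high, left of the lane. Origin under it.
- vial_12: Bystander: capped vial 27 mm wide, 61 mm high, left of the lane. Origin under it.
- vial_13: Bystander: capped vial 27 mm wide, 61 mm high, on the right-hand cabinet. Origin under it.
- forceps: Bystander: steel forceps 125 mm long lying left of the lane. Origin under the middle.
- std_bottle: Bystander: small white bottle 45 mm wide, 90 mm high, left of the imager's housing. Origin under it.
- timer: Bystander: bench timer 72x64x18 mm on the right-hand cabinet. Origin under it.
- pipette: Bystander: micropipette 251 mm long lying on the right-hand cabinet. Origin under the middle.

How it is judged (in metres and radians):
On the way, in this order (a step that is already met when the one before it is completed fails the run):
1. the gate is held open by a finger on the bar while the tray still stands before it (value of joint gate above 0.36 rad and contact force between the fingers and gate above 0.3 N and x of tray in the frame of imager below -0.062 m), for 0.1 s.
2. the tray is half-way under the gate, which a finger holds open (value of joint gate above 0.36 rad and contact force between the fingers and gate above 0.3 N and x of tray in the frame of imager between -0.04 and 0 m), for 0.05 s.
3. the tray is fully in while the gate is still held open (value of joint gate above 0.3 rad and x of tray in the frame of imager above 0.018 m), for 0.05 s.
At the end, for the whole second after the job is handed in: The tray lies flat in the lane, in to within 5 mm of the end stop and at rest, and the gate is shut (below 0.05 rad) behind the slides (x of tray in the frame of imager between 0.018 and 0.027 m and z of tray in the frame of imager below 0.013 m and angle between the x axis of tray and the x axis of imager, either way round below 0.06 rad and value of joint gate below 0.05 rad and linear speed of tray below 0.01 m/s); the robot touches nothing.
It fails at once if the gate was not held clear (0.32 rad) while the slide section was under it (x of tray in the frame of imager between -0.06 and 0.013 m and value of joint gate below 0.32 rad).
It fails at once if the gate came down on the tray (contact force between gate and tray above 4 N).
It fails at once if the tray was lifted or tipped (z of tray in the frame of imager above 0.018 m or angle between tray's own z axis and vertical above 0.12 rad).
It fails at once if another thing on the bench was moved by more than 15 mm (distance of any of vial_06, vial_12, vial_13, forceps, std_bottle, timer, pipette from where it was at the start of the episode above 0.015 m).
It also fails if it takes over 38 s, if anything falls off the work surface, if the arm or the gripper's body presses on something with over 40 N, if the wrist force passes 120 N, or if a joint passes its speed limit or range.

## Working session

There is one attempt and no reset: what is moved stays moved. The work goes in short steps, Python scripts to look and compute and a tool call to move; the robot and the scene stay as the last step left them, time stands still between calls to the robot, and variables do not carry over. Pictures are saved under pics/ and viewed, at most 10 in all, crops included, and the job is handed in when it is done.

Besides the shell and the picture viewer there is one more tool, called as name(argument=value, ...) on one line, values as JSON. move_arm: Moves the arm, as the interface text tells. Its arguments: {"type":"object","properties":{"moves":{"type":"array"}},"required":["moves"]}

```bash
mkdir -p pics; python3 - <<'E'
from plant import ctrl, vision
import numpy as np, cv2
o=ctrl.get_obs(); print(o)
for n in("scene","top"):
    p,d=vision.snapshot(n); m=vision.camera_model(n); print(n,m)
    np.savez(f"{n}.npz",p=p,d=d,T=m["cam_to_world"],f=200/np.tan(np.radians(m["vertical_fov"]/2)),c=[m["cx"],m["cy"]])
    cv2.imwrite(f"pics/{n}0.png",p[:,:,::-1])
E
```

```text
{'clock': 0.0, 'joint_pos': array([-5.78013858e+01,  2.05923957e+01,  6.33078792e-01, -2.02125099e-02,
       -7.01374331e+01, -1.65064998e+01]), 'qvel': array([ 0.00037494, -0.00438357,  0.0453914 , -0.08326933, -0.0413195 ,
        0.00326026]), 'tau': array([-8.37750595e-04, -5.82717562e+01,  2.93049717e+01,  6.99720427e+00,
        6.77498057e-03, -1.20564591e-04]), 'tool_pos': array([ 0.18239902, -0.64937712,  0.23360629]), 'orientation': array([ 1.79901838e+02, -9.27382854e-03, -1.64314761e+02]), 'force': array([-0.74192788, -0.51867892,  0.01776236]), 'moment': array([-0.01509089,  0.02430711,  0.03589169]), 'gripper_force': 0.0, 'opening': 0.08774036073410821}
scene {'vertical_fov': 46.72509302871497, 'cx': 319.04894583554443, 'cy': 198.86075987403726, 'cam_to_world': array([[-0.85114345, -0.39367903,  0.34723428,  0.10247471],
       [-0.52483126,  0.65123288, -0.54813127,  0.58114061],
       [-0.01034259, -0.64877774, -0.76090766,  0.98738774],
       [ 0.        ,  0.        ,  0.        ,  1.        ]])}
top {'vertical_fov': 57.012505256462376, 'cx': 309.59368451136373, 'cy': 202.5431491597104, 'cam_to_world': array([[-0.00420205, -0.99764319,  0.06848658,  0.43815248],
       [-0.99996665,  0.00371246, -0.00727444, -0.06013797],
       [ 0.00700304, -0.06851486, -0.99762552,  1.16921629],
       [ 0.        ,  0.        ,  0.        ,  1.        ]])}
```

View pics/top0.png

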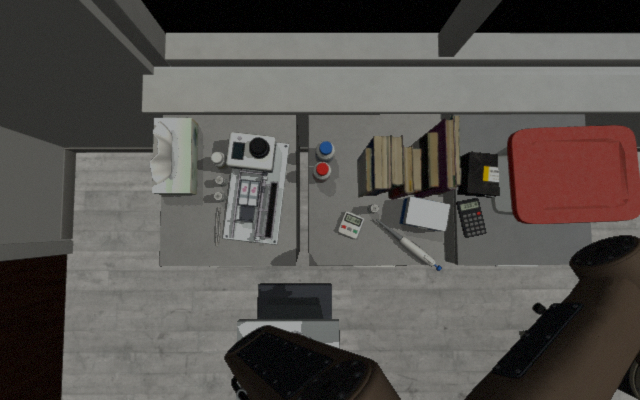

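View pics/scene0.png

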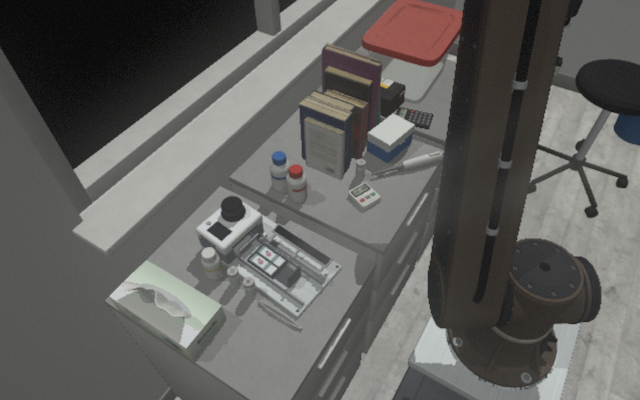

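Top view: imager at about (225-290, 130-245), lane running up the picture (world +x), press bar dark at (270,210), tray about (248,197). Next, a crop for detail and depth-derived points.

```bash
cat > h.py <<'E'
import numpy as np, cv2
def load(n):
    z=np.load(n+".npz"); return z["p"],z["d"],z["T"],float(z["f"]),z["c"]
def pts(n):
    p,d,T,f,c=load(n); v,u=np.mgrid[:400,:640]
    P=np.stack([(u-c[0])/f*d,(v-c[1])/f*d,d],-1)
    return P@T[:3,:3].T+T[:3,3]
def ray(n,u,v,z):
    p,d,T,f,c=load(n); r=T[:3,:3]@np.array([(u-c[0])/f,(v-c[1])/f,1]); return T[:3,3]+r*(z-T[2,3])/r[2]
E
python3 - <<'E'
from h import *
p=load("top")[0]; cv2.imwrite("pics/c1.png",cv2.resize(p[120:250,205:305,::-1],None,fx=4.5,fy=4.5,interpolation=cv2.INTER_CUBIC))
W=pts("top"); z=W[...,2]
np.set_printoptions(linewidth=250)
print("bench z",np.median(z[225:255,170:205]))
for v in range(165,245,4): print(v,(z[v,218:292:2]*1000).astype(int))
E
```

```text
bench z 0.0008441267081917836
165 [64 62 58 46 35 78 82 84 85 83 88 84 87 84 82 86 86 90 84 84 88 86 88 86 87 86 85 71 11 12 10 15 12  9  5  1 -1]
169 [ 0  1  2  6  2 -1  0 10 11  9  8 25 12 10 11  8 64 67 69 69 72 80 81 83 84 85 81 32 12  8  7  9 12  9 -1  3  5]
173 [ 0  0  0  1  1  0  3 14 11  8  8 28 11 11 12 12 10 43 45 46 47 48 38 39 34  9 11 12 10  8  9  9 13  5  1  3  1]
177 [59 59 59  3  1  3  4 10 12 13 12 22 13  9  9 14 11 10 13 12  9  9 42 42 38 10 11  9  9  7  9  9 10  9  0  0 -1]
181 [66 61 58 43 24  0 11 10 11 14 24 28 23 26 25 21 24 22 22 30 28 13 16 28 13  9  8 37 11 14 14  9 12 12  2  2 -2]
185 [ 2 33 32 17  2  0 12  7 10  8 22 24 19 24 23 23 23 22 27 28 19 22 35 37 34 39 43 41 43 45 46 10 10 -2  0  1  1]
189 [ 0  0 -1  0  0  0  5  6  9  8 26 22 25 25 21 22 26 26 28 21 30 23 38 13 10 11 42 43 43 47  5 14 13 -3  0  0 -1]
193 [62 59 45  0 -3  4 11 18 10 11 31 24 25 23 23 28 24 26 25 24 28 26 35 11  7  8 42 45 47 49  9 12  7  0 -2  3  3]
197 [66 64 53 37  6  7 10 13 12 24 31 21 25 22 23 22 26 26 26 25 21 21 36 13 11 11 44 40 44 47 15  8  6 -1  0  4  4]
201 [-2 22 15  2 
[... 717 characters left out ...]
11  9 14 11  8 12 10  6  9 11 23 36 12 14  9 41 44 47 47 11  9 12 -3  4 -3 -1  1 -1]
229 [ 0  6  3 10 11 10 11 24  8  8 12 10 14 12  7  8 12 14 12 22 32 13 12 10 43 45 45 51  8 11  9  3  2  0  0 -2 -4]
233 [   3    4    2   11   11   13   12   25   10   10   12    9    8   13   11    6   10    9   22   36   40   14   11   42   43   44   44   48   11    9   10    0    2    0 1169    5   -2]
237 [ 9  0 -2 12  9  9 12 24 11  6 11 10 10 11 11 12  5 12 28 40 42 17 10 41 42 43 47 44 14 12  3 -1  0  4  2  1  1]
241 [   7    1    3   -2   -1    0   -2    0   -5 1169    1    2    0    3    1    7   10   11   13   32    9   12   15   17    9   11   14    8   15    5    1    5    1    1    1    0    0]
```

View pics/c1.png

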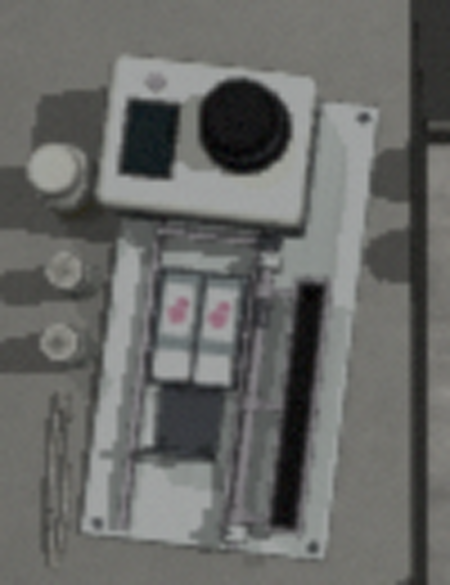

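The crop shows the bed corners at crop (82,532), (322,560) and (378,105). The rubber bar runs (313,282)-(285,527), the slides sit at (155-238, 270-385), and the tab is near y≈455. Now the poses.

```bash
python3 - <<'E'
from h import *
np.set_printoptions(precision=4,suppress=True,linewidth=200)
p,d,T,f,c=load("top"); W=pts("top")
g=p.max(2)
m=np.zeros((400,640),np.uint8); m[180:240,262:282]=(g[180:240,262:282]<45)
n,l,s,ce=cv2.connectedComponentsWithStats(m); i=1+np.argmax(s[1:,4]); v,u=np.where(l==i); print("bar px",len(u),s[i])
B=np.array([ray("top",a,b,.044)[:2] for a,b in zip(u,v)]); mid=B.mean(0)
r=cv2.minAreaRect((B*1e4).astype(np.float32)); print("rect",r)
ev=np.linalg.svd(B-mid)[2][0]; ev*=np.sign(ev[0]); print("bar mid",mid,"yaw",np.degrees(np.arctan2(ev[1],ev[0])),"len",np.ptp((B-mid)@ev))
mid=np.array(r[0])/1e4
# bed corners
for nm,a in dict(nl=(82,532),nr=(322,560),fr=(378,105)).items(): print(nm,ray("top",205+a[0]/4.5,120+a[1]/4.5,.01)[:2])
# shaft ridge / rails by depth
nl,nr,fr=[ray("top",205+a/4.5,120+b/4.5,.01)[:2] for a,b in((82,532),(322,560),(378,105))]
e=fr-nr; e/=np.linalg.norm(e); print("edge yaw",np.degrees(np.arctan2(e[1],e[0])), np.linalg.norm(fr-nr),np.linalg.norm(nl-nr))
for yaw in [np.arctan2(ev[1],ev[0])]:
    ex=np.array([np.cos(yaw),np.sin(yaw)]); ey=np.array([-ex[1],ex[0]])
    org=mid+.110*ex+.079*ey; print("origin",org, "from nr corner:",nr+.215*ex+.106*ey,"nl",nl+.215*ex-.066*ey,"fr",fr-.108*ex+.106*ey)
    L=np.stack([(W[...,:2]-org)@ex,(W[...,:2]-org)@ey,W[...,2]],-1)
    k=(abs(L[...,1])<.03)&(L[...,0]<-.02)&(L[...,0]>-.21)&(L[...,2]>.045)&(L[...,2]<.07); print("tab",L[k].mean(0),L[k].min(0),L[k].max(0))
    k=(abs(L[...,1])<.031)&(L[...,0]<-.015)&(L[...,0]>-.21)&(abs(L[...,2]-.026)<.006); print("slides",np.percentile(L[k],[1,50,99],axis=0))
    k=(abs(L[...,1]+.044)<.012)&(L[...,0]<-.03)&(L[...,0]>-.19)&(L[...,2]>.03); print("shaft y",np.median(L[k],axis=0))
    k=(abs(L[...,1]+.079)<.03)&(L[...,0]<-.03)&(L[...,0]>-.19)&(L[...,2]>.037); print("bar y",L[k].mean(0))
# same bar from scene view depth
S=pts("scene");LS=np.stack([(S[...,:2]-org)@ex,(S[...,:2]-org)@ey,S[...,2]],-1)
k=(abs(LS[...,1])<.03)&(LS[...,0]<-.02)&(LS[...,0]>-.21)&(LS[...,2]>.045)&(LS[...,2]<.07); print("tab S",LS[k].mean(0),LS[k].min(0),LS[k].max(0),k.sum())
k=(abs(LS[...,1]+.079)<.03)&(LS[...,0]<.0)&(LS[...,0]>-.22)&(LS[...,2]>.037)&(LS[...,2]<.055); print("bar S",LS[k].mean(0),np.percentile(LS[k],[1,99],axis=0))
np.savez("pose.npz",org=org,yaw=yaw)
E
```

```text
bar px 279 [265 183  12  54 279]
rect ((4948.6171875, 505.44219970703125), (159.2640838623047, 1641.117919921875), 83.29682159423828)
bar mid [0.4942 0.0507] yaw -6.667936437029323 len 0.16410685539547204
nl [0.4068 0.2022]
nr [0.3867 0.0353]
fr [ 0.7073 -0.0037]
edge yaw -6.944215795347874 0.32292198228271485 0.16804333472580651
origin [0.6133 0.1162] from nr corner: [0.6126 0.1157] nl [0.6127 0.1117] fr [0.6123 0.1141]
tab [-0.1519 -0.0015  0.0564] [-0.1543 -0.0224  0.0527] [-0.1496  0.0204  0.0611]
slides [[-0.1382 -0.0305  0.0203]
 [-0.0655 -0.0008  0.025 ]
 [-0.0253  0.0295  0.0313]]
shaft y [-0.1087 -0.0452  0.0353]
bar y [-0.1097 -0.079   0.0447]
tab S [-0.1538 -0.0028  0.0534] [-0.1567 -0.0245  0.0451] [-0.1484  0.0197  0.0606] 65
bar S [-0.1146 -0.0791  0.0441] [[-0.2005 -0.0953  0.0373]
 [-0.019  -0.0501  0.0502]]
```

move_arm(moves=[6.1, -2.55, 2.88, 0, 0, 0, 0, 6.1, -2.55, 2.88, 0, 0, 0, 0, 6.1, -2.55, 2.88, 0, 0, 0, 0, 6.1, -2.55, 2.88, 0, 0, 0, 0, 6.1, -2.55, 2.88, 0, 0, 0, 0, 6.1, -2.55, 2.88, 0, 0, 0, 0, 6.1, -2.55, 2.88, 0, 0, 0, 0, 6.1, -2.55, 2.88, 0, 0, 0, 0])

```text
clock: 0.9
tool_pos: [0.3168, -0.3713, 0.2344]
orientation: [180.0, -0.0, -164.3]
force: [1.1, -0.4, 0.5]
opening: 0.0613
gripper_force: 0.0
```

move_arm(moves=[6.1, -2.55, 2.88, 0, 0, 0, 0, 6.1, -2.55, 2.88, 0, 0, 0, 0, 6.1, -2.55, 2.88, 0, 0, 0, 0, 6.1, -2.55, 2.88, 0, 0, 0, 0, 6.1, -2.55, 2.88, 0, 0, 0, 0, 6.1, 0, 0, 0, 0, 0, 0.13, 6.1, 0, 0, 0, 0, 0, 0.13, 6.1, 0, 0, 0, 0, 0, 0.13])

```text
clock: 1.7
tool_pos: [0.4003, -0.1991, 0.2343]
orientation: [180.0, -0.0, 173.1]
force: [-0.2, 0.3, 0.6]
opening: 0.0608
gripper_force: 0.0
```

move_arm(moves=[6.1, 0.07, 4.24, 0, 0, 0, 0, 6.1, 0.07, 4.24, 0, 0, 0, 0, 6.1, 0.07, 4.24, 0, 0, 0, 0, 6.1, 0.07, 4.24, 0, 0, 0, 0, 6.1, 0.07, 4.24, 0, 0, 0, 0, 6.1, 0.07, 4.24, 0, 0, 0, 0, 6.1, 0.07, 4.24, 0, 0, 0, 0, 6.1, 0, 0, 2, 0, 0, -0.002])

```text
clock: 2.5
tool_pos: [0.4319, 0.1002, 0.2163]
orientation: [179.8, 0.2, 173.7]
force: [0.7, -1.0, 0.5]
opening: 0.0609
gripper_force: 0.0
```

move_arm(moves=[6.1, 0, 0, 3, 0, 0, 0, 6.1, 0, 0, 3, 0, 0, 0, 6.1, 0, 0, 3, 0, 0, 0, 6.1, 0, 0, 2, 0, 0, 0, 6.1, 0, 0, 1.5, 0, 0, 0, 6.1, 0, 0, 0.5, 0, 0, 0, 6.1, 0, 0, 0, 0, 0, 0, 6.1, 0, 0, 0, 0, 0, 0])

```text
clock: 3.3
tool_pos: [0.4304, 0.0958, 0.0852]
orientation: [180.0, 0.0, 173.5]
force: [1.0, 0.5, 0.4]
opening: 0.0613
gripper_force: 0.0
```

```bash
python3 - <<'E'
from plant import ctrl, vision
import numpy as np, cv2
z=np.load("pose.npz"); o=ctrl.get_obs(); y=np.radians(-6.8); d=o["tool_pos"][:2]-[.613,.1155]
print("imager xy",d@[np.cos(y),np.sin(y)],d@[-np.sin(y),np.cos(y)],o["tool_pos"],o["orientation"],o["force"])
a,_=vision.snapshot("top"); b,_=vision.snapshot("scene")
A=cv2.resize(a[120:270,200:310],None,fx=3.6,fy=3.6,interpolation=2); B=cv2.resize(b[190:340,200:350],None,fx=2.6,fy=3.6,interpolation=2)
cv2.imwrite("pics/c2.png",np.hstack([A,B])[:,:,::-1])
E
```

```text
imager xy -0.17903009026351732 -0.041147590318930685 [0.43035726 0.09583974 0.08516787] [1.79978884e+02 3.64060761e-02 1.73468479e+02] [1.04993125 0.54062675 0.37548795]
```

View pics/c2.png

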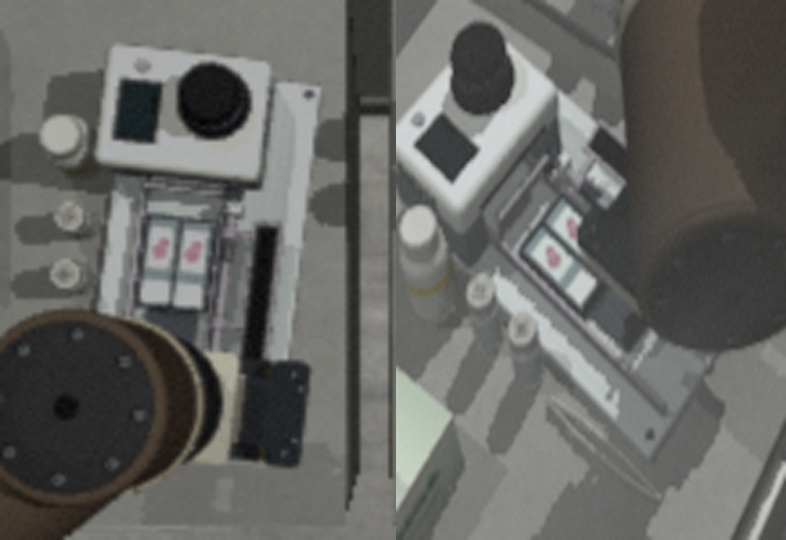

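The top view shows the gripper behind the tray with the lane and bar clear. Both fingers straddle the shaft. Pressing down now.

move_arm(moves=[6.1, 0, 0, 1, 0, 0, 0.003, 6.1, 0, 0, 1, 0, 0, 0, 6.1, 0, 0, 1, 0, 0, 0, 6.1, 0, 0, 0.5, 0, 0, 0, 6.1, 0, 0, 0.5, 0, 0, 0, 6.1, 0, 0, 0.3, 0, 0, 0, 6.1, 0, 0, 0, 0, 0, 0, 6.1, 0, 0, 0, 0, 0, 0])

```text
clock: 4.2
tool_pos: [0.4296, 0.0953, 0.0415]
orientation: [-180.0, -0.0, 173.3]
force: [-1.9, -2.4, 4.2]
opening: 0.0611
gripper_force: 2.0
```

```bash
cat > chk.py <<'E'
from plant import ctrl, vision
import numpy as np, sys
y=np.radians(-6.75); R=np.array([[np.cos(y),np.sin(y)],[-np.sin(y),np.cos(y)]]); org=np.array([.613,.1155])
F=[]
for i in range(3):
    p,d=vision.snapshot("top"); o=ctrl.get_obs(); F.append(o["force"])
m=vision.camera_model("top"); T=m["cam_to_world"]; f=200/np.tan(np.radians(m["vertical_fov"]/2))
v,u=np.mgrid[:400,:640]; W=np.stack([(u-m["cx"])/f*d,(v-m["cy"])/f*d,d],-1)@T[:3,:3].T+T[:3,3]
L=np.dstack([(W[...,:2]-org)@R.T,W[...,2:]])
F=np.mean(F,0); print("tcp",R@(o["tool_pos"][:2]-org),o["tool_pos"][2],"F imager",R@F[:2],F[2])
k=(L[...,0]>-.11)&(L[...,0]<-.025)&(abs(L[...,1]+.079)<.022)&(L[...,2]<.06)&(p.max(2)<55)
q=L[k]
if k.sum()>10:
    s=np.polyfit(q[:,1],q[:,2],1); print("bar n",k.sum(),"y,z",q[:,1:].mean(0),"slope angle",np.arctan(s[0]))
k=(abs(L[...,0])<.012)&(abs(L[...,1])<.03)&(L[...,2]<.1)&(L[...,2]>.03); print("blade z",np.percentile(L[k][:,2],[5,50,95]),k.sum())
E
python3 chk.py
```

```text
tcp [-0.17964085 -0.04136441] 0.041699616707193604 F imager [-1.34295214 -2.8825074 ] 3.5975040554107376
bar n 144 y,z [-0.08073915  0.03411237] slope angle -0.016100065103403508
blade z [0.05222822 0.0727504  0.08735   ] 130
```

move_arm(moves=[6.1, 0, 0, 0.3, 0, 0, 0, 6.1, 0, 0, 0.2, 0, 0, 0, 6.1, 0, 0, 0, 0, 0, 0, 6.1, 0, 0, 0, 0, 0, 0])

```text
clock: 4.75
tool_pos: [0.4299, 0.0956, 0.0367]
orientation: [-180.0, -0.0, 173.3]
force: [-3.1, -3.2, 4.2]
opening: 0.0612
gripper_force: 2.5
```

```bash
python3 chk.py
```

```text
tcp [-0.17948724 -0.04130879] 0.03667396394776237 F imager [-1.96431927 -2.85319119] 4.055173355645388
bar n 142 y,z [-0.08064129  0.0276236 ] slope angle 0.16147445255389428
blade z [0.05749829 0.07575349 0.08758553] 123
```

move_arm(moves=[6.1, 0, 0, 0.2, 0, 0, 0, 6.1, 0, 0, 0, 0, 0, 0, 6.1, -0.3, 0, 0, 0, 0, 0, 6.1, -0.4, 0, 0, 0, 0, 0, 6.1, -0.4, 0, 0, 0, 0, 0, 6.1, -0.4, 0, 0, 0, 0, 0, 6.1, -0.4, 0, 0, 0, 0, 0, 6.1, -0.4, 0, 0, 0, 0, 0])

```text
clock: 5.7
tool_pos: [0.4517, 0.0926, 0.0344]
orientation: [-180.0, -0.1, 173.3]
force: [-8.3, 0.3, 8.5]
opening: 0.0613
gripper_force: 4.5
```

```bash
cat >> chk.py <<'E'
k=(abs(L[...,1])<.025)&(L[...,0]<-.0)&(L[...,0]>-.15)&(p.min(2)>150)&(abs(L[...,2]-.026)<.008)
print("slides white x",np.percentile(L[k][:,0],[2,50,98]),k.sum())
E
python3 chk.py
```

```text
tcp [-0.15691879 -0.04158811] 0.03439858439083677 F imager [-3.8924711  -2.86849445] 4.941345068995188
bar n 139 y,z [-0.07996362  0.02498671] slope angle 0.23411318442579612
blade z [0.05936185 0.07837053 0.08751715] 126
slides white x [-0.08895497 -0.05880874 -0.02897435] 161
```

move_arm(moves=[6.1, -0.5, 0, 0, 0, 0, 0, 6.1, -0.5, 0, 0, 0, 0, 0, 6.1, -0.5, 0, 0, 0, 0, 0, 6.1, -0.5, 0, 0, 0, 0, 0, 6.1, -0.5, 0, 0, 0, 0, 0, 6.1, -0.5, 0, 0, 0, 0, 0, 6.1, -0.5, 0, 0, 0, 0, 0, 6.1, -0.5, 0, 0, 0, 0, 0])

```text
clock: 6.65
tool_pos: [0.4914, 0.0879, 0.0344]
orientation: [-180.0, -0.1, 173.3]
force: [-6.8, -0.4, 7.4]
opening: 0.0611
gripper_force: 4.2
```

```bash
python3 chk.py
```

```text
tcp [-0.11672204 -0.04152606] 0.03440890067857451 F imager [-2.72665689 -2.4276417 ] 4.921122729125954
bar n 70 y,z [-0.08028273  0.02480929] slope angle 0.25970722672467156
blade z [0.05915356 0.07772302 0.0876977 ] 127
slides white x [-0.04128523 -0.0197171  -0.01334353] 36
```

move_arm(moves=[6.1, -0.6, 0, 0, 0, 0, 0, 6.1, -0.6, 0, 0, 0, 0, 0, 6.1, -0.6, 0, 0, 0, 0, 0, 6.1, -0.6, 0, 0, 0, 0, 0, 6.1, -0.6, 0, 0, 0, 0, 0, 6.1, -0.6, 0, 0, 0, 0, 0, 6.1, -0.6, 0, 0, 0, 0, 0, 6.1, -0.6, 0, 0, 0, 0, 0])

```text
clock: 7.6
tool_pos: [0.5393, 0.0824, 0.0344]
orientation: [-180.0, -0.1, 173.3]
force: [-6.9, -1.2, 6.4]
opening: 0.0609
gripper_force: 3.8
```

```bash
python3 chk.py; python3 - <<'E'
from plant import ctrl, vision
import numpy as np, cv2
a,_=vision.snapshot("top"); b,_=vision.snapshot("scene")
A=cv2.resize(a[120:250,200:310],None,fx=3.6,fy=3.6,interpolation=2); B=cv2.resize(b[190:320,200:350],None,fx=2.6,fy=3.6,interpolation=2)
cv2.imwrite("pics/c3.png",np.hstack([A,B])[:,:,::-1])
E
```

```text
tcp [-0.0683354  -0.04131147] 0.03451299068178502 F imager [-3.06351606 -2.89646882] 4.669677092370066
bar n 13 y,z [-0.07933013  0.02449784] slope angle 0.2325817310498387Traceback (most recent call last):
  File "chk.py", line 15, in <module>
    k=(abs(L[...,0])<.012)&(abs(L[...,1])<.03)&(L[...,2]<.1)&(L[...,2]>.03); print("blade z",np.percentile(L[k][:,2],[5,50,95]),k.sum())
                                                                                             ~~~~~~~~~~~~~^^^^^^^^^^^^^^^^^^^^^
    return _quantile_unchecked(
        a, q, axis, out, overwrite_input, method, keepdims, weights)
    return _ureduce(a,
                    func=_quantile_ureduce_func,
    ...<5 lines>...
                    overwrite_input=overwrite_input,
                    method=method)
    r = func(a, **kwargs)
    result = _quantile(arr,
                       quantiles=q,
    ...<2 lines>...
                       out=out,
                       weights=wgt)
    slices_having_nans = np.isnan(arr[-1, ...])
                                  ~~~^^^^^^^^^
IndexError: index -1 is out of bounds for axis 0 with size 0
```

View pics/c3.png

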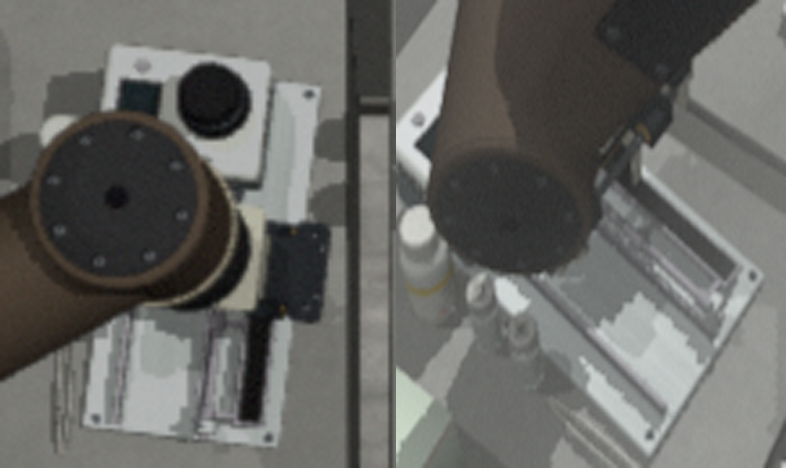

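The lane behind the fingers is empty and the bar is still held down, so the tray has travelled along. Creeping to the end stop.

move_arm(moves=[6.1, -0.3, 0, 0, 0, 0, 0, 6.1, -0.3, 0, 0, 0, 0, 0, 6.1, -0.3, 0, 0, 0, 0, 0, 6.1, -0.2, 0, 0, 0, 0, 0, 6.1, -0.2, 0, 0, 0, 0, 0, 6.1, 0, 0, 0, 0, 0, 0])

```text
clock: 8.45
tool_pos: [0.5522, 0.081, 0.0345]
orientation: [-180.0, -0.1, 173.3]
force: [-5.7, -1.1, 6.3]
opening: 0.0611
gripper_force: 3.5
```

move_arm(moves=[6.1, -0.2, 0, 0, 0, 0, 0, 6.1, -0.1, 0, 0, 0, 0, 0, 6.1, 0, 0, 0, 0, 0, 0])

```text
clock: 8.75
tool_pos: [0.555, 0.0807, 0.0345]
orientation: [-180.0, -0.1, 173.3]
force: [-7.8, -1.9, 6.9]
opening: 0.0615
gripper_force: 4.1
```

move_arm(moves=[6.1, -0.1, 0, 0, 0, 0, 0, 6.1, -0.1, 0, 0, 0, 0, 0, 6.1, 0, 0, 0, 0, 0, 0])

```text
clock: 9.05
tool_pos: [0.5551, 0.0806, 0.0345]
orientation: [-179.9, -0.3, 173.3]
force: [-16.2, 2.2, 14.1]
opening: 0.0609
gripper_force: 8.8
```

move_arm(moves=[6.1, -0.1, 0, 0, 0, 0, 0, 6.1, -0.1, 0, 0, 0, 0, 0, 6.1, 0, 0, 0, 0, 0, 0])

```text
clock: 9.35
tool_pos: [0.5553, 0.0805, 0.0345]
orientation: [-179.9, -0.4, 173.3]
force: [-25.4, 7.7, 21.7]
opening: 0.0608
gripper_force: 13.6
```

The force jumped and the TCP stalled, so the tray is at the end stop. Back off, then release the bar.

move_arm(moves=[6.1, 0.2, 0, 0, 0, 0, 0, 6.1, 0.3, 0, 0, 0, 0, 0, 6.1, 0.4, 0, 0, 0, 0, 0, 6.1, 0.3, 0, 0, 0, 0, 0, 6.1, 0, 0, -0.5, 0, 0, 0, 6.1, 0, 0, -0.8, 0, 0, 0, 6.1, 0, 0, -1, 0, 0, 0, 6.1, 0, 0, -1.5, 0, 0, 0])

```text
clock: 10.15
tool_pos: [0.5471, 0.0814, 0.0725]
orientation: [-179.9, -0.1, 173.3]
force: [0.1, 0.2, -0.7]
opening: 0.061
gripper_force: 0.0
```

move_arm(moves=[6.1, 0, 0, -3, 0, 0, 0, 6.1, 0, 0, -4, 0, 0, 0, 6.1, 0, 0, -4, 0, 0, 0, 6.1, 4, 0, -3, 0, 0, 0, 6.1, 4, 0, 0, 0, 0, 0, 6.1, 4, -4, 0, 0, 0, 0, 6.1, 0, -4, 0, 0, 0, 0, 6.1, 0, -4, 0, 0, 0, 0])

```text
clock: 10.95
tool_pos: [0.4184, -0.02, 0.2134]
orientation: [179.9, 0.0, 173.4]
force: [0.9, 0.0, 0.9]
opening: 0.0607
gripper_force: 0.0
```

move_arm(moves=[6.1, 0, -4, 0, 0, 0, 0, 6.1, 0, -4, 0, 0, 0, 0, 6.1, 0, -4, 0, 0, 0, 0, 6.1, 0, -4, 0, 0, 0, 0, 6.1, 0, -4, 0, 0, 0, 0, 6.1, 0, 0, 0, 0, 0, 0, 6.1, 0, 0, 0, 0, 0, 0])

```text
clock: 11.65
tool_pos: [0.3957, -0.2187, 0.2125]
orientation: [180.0, -0.1, 173.1]
force: [-0.3, -0.4, 0.5]
opening: 0.0608
gripper_force: 0.0
```

```bash
python3 chk.py; python3 - <<'E'
exec(open("chk.py").read().split("F=np.mean")[0])
import cv2
k=(abs(L[...,1])<.03)&(L[...,0]<-.015)&(L[...,0]>-.21)&(L[...,2]>.045)&(L[...,2]<.07); print("tab",L[k].mean(0),k.sum())
k=(L[...,0]>-.19)&(L[...,0]<-.03)&(abs(L[...,1]+.079)<.01); print("bar z",np.median(L[k][:,2]))
b,_=vision.snapshot("scene")
A=cv2.resize(p[120:250,200:310],None,fx=3.6,fy=3.6,interpolation=2); B=cv2.resize(b[190:320,200:350],None,fx=2.6,fy=3.6,interpolation=2)
cv2.imwrite("pics/c4.png",np.hstack([A,B])[:,:,::-1])
E
```

```text
tcp [-0.1757863  -0.35583704] 0.21270437239342943 F imager [0.26759171 0.09214351] 0.2240780793231909
bar n 142 y,z [-0.07827615  0.04492207] slope angle -0.2691133828975085
blade z [0.04327385 0.07189983 0.08743798] 125
tab [-0.04036375 -0.0028558   0.05513265] 28
bar z 0.04534187455125771Traceback (most recent call last):
  File "chk.py", line 17, in <module>
    print("slides white x",np.percentile(L[k][:,0],[2,50,98]),k.sum())
                           ~~~~~~~~~~~~~^^^^^^^^^^^^^^^^^^^^^
    return _quantile_unchecked(
        a, q, axis, out, overwrite_input, method, keepdims, weights)
    return _ureduce(a,
                    func=_quantile_ureduce_func,
    ...<5 lines>...
                    overwrite_input=overwrite_input,
                    method=method)
    r = func(a, **kwargs)
    result = _quantile(arr,
                       quantiles=q,
    ...<2 lines>...
                       out=out,
                       weights=wgt)
    slices_having_nans = np.isnan(arr[-1, ...])
                                  ~~~^^^^^^^^^
IndexError: index -1 is out of bounds for axis 0 with size 0
```

View pics/c4.png

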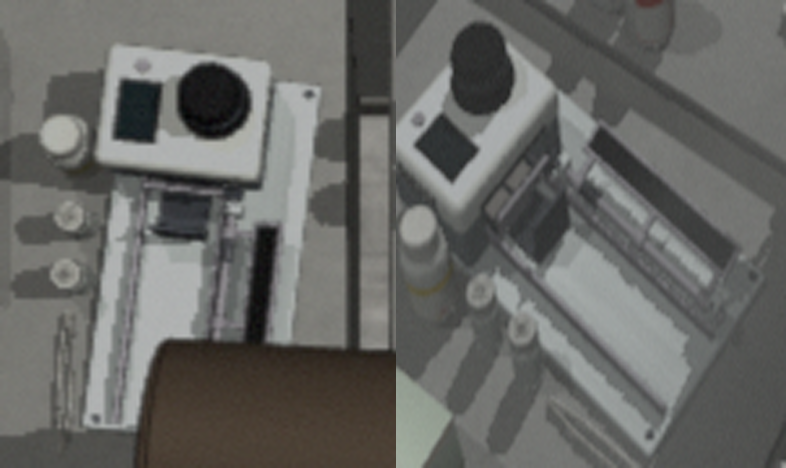

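The tray is in: the tab is at imager x≈-40 mm, where about -39.5 is expected. The gate is shut (bar at z≈45 mm), the bystanders are undisturbed and the arm is clear.

```bash
python3 -c "
from plant import ctrl
print(ctrl.close_job())"
```

```text
the job is handed in; nothing more can be done
None
```

The tray is in at the end stop, the gate is shut behind the slides, the arm is clear, and the job was handed in after about 12 s of robot time; no verdict was returned.

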